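# Hang the little pail on the bench hook by its bail

### The arm

A 7-joint arm with a two-finger parallel gripper is mounted at the origin on the work surface. World frame = base frame: x ahead of the robot, y to its left, z up, the work surface at z = 0. Lengths are in m, angles in rad, forces in N, time in s.
With the tool pointing down it reaches from about 0.4 to 0.85 m from the base axis. Payload 10.4 kg.
Tool frame: the origin (TCP) lies midway between the tips of the shut fingers; the grasp point (between the pads) lies 19 mm behind it; z points along the fingers, y is the line along which they close (so a half turn about z gives the same grasp; the last joint's range is limited). The gripper opens to 87 mm and grips with 3 to 60 N. Pads are 19 mm wide; open, the fingers measure 117 mm over their backs; the gripper's body (75 mm by 190 mm) begins 51 mm behind the grasp point.
Start: joints at [1.133, 0.332, -0.065, 1.46, 0.022, 1.35, -0.088], TCP at [0.252, -0.572, 0.223] pointing down, gripper open.
Joint ranges: [-2.6, 2.6], [-0.5, 2.12], [-1.47, 1.34], [0.16, 2.42], [-1.27, 4.41], [0.06, 2.06], [-2.6, 2.6]. Speed limits (rad/s): [2.22, 2.22, 2.79, 2.79, 3.14, 3.14, 3.14].

### API

Orientations are given as a 3x3 rotation matrix whose columns are the frame's x, y, z axes.
In Python, from workcell import manip gives the robot as it stands.
- The arm moves only by the tool servo_tool, never from a script. Its argument "deltas" is a list of rows, each an object with "rot": the turn, a rotation vector about the tool's x, y, z in units of 2 pi rad (1.0 is 2 pi rad), a list of three; "translation": the shift along the tool's x, y, z in units of 0.02 m (1.0 is 0.02 m), a list of three; "gripper": the opening in per cent of the stroke, from 0 (shut) to 100 (fully open). In form: [{"rot": [ax, ay, az], "translation": [dx, dy, dz], "gripper": gripper}, ...]. A call has 1 to 12 rows; each row shifts and turns the commanded pose from where the row before left it, along the tool's axes as they then stand; what a row does not reach is not made up. A row lasts 1/10 s, in which the tool goes at most 50 mm and 8.59 degrees, less where a joint would pass 70% of its speed; a pose out of reach is approached as far as the arm can. A call with a number of a shift or a turn outside -1 to 1 is refused whole. A call with a gripper value outside its range is refused whole. The fingers move at their own pace and stop on an object; "force" is the grip in N (left out, the last holds). Time passes only in rows, so rows that do not move let the fingers close. It gives the time, the measured TCP pose, the force, the opening and the grip force at its end, in the units of the state.
- manip.get_obs(): the state, without advancing time (a new reading comes with each control period).
- manip.grab_frame(name): name is "side" or "top" or "wrist"; returns the picture (420x560x3 uint8, red, green, blue); there is no depth.
- manip.camera_params(name): a dict with "camera_matrix" (3x3 intrinsics, pixels), "T" (4x4, takes a point from camera to world coordinates); the wrist camera has in their place "T_tool_cam" (4x4, takes a point from camera to tool coordinates, whose origin is the TCP and whose axes are the flange's). Camera axes: x right, y up, looking along -z (the intrinsics and any distortion apply to the point x, -y, -z); pixel columns grow to the right and rows downward; lengths in m; the calibration is good to about 2 mm. A picture is of the moment at which its call begins: read the wrist's pose just before it. camera_params takes no time and is no camera call.
- manip.close_job(): hands the job in; it is judged then, once.
The state is a dict: "clock": time; "q": joint angles; "dq": joint speeds; "joint_efforts": joint torques, N m; "ee_pos": TCP position; "tool_rot": TCP orientation; "wrist_force": force on the tool from outside, world axes, zero at the start; "moment": the same for the moment, N m; "grip_width": finger opening in m; "finger_force": force on a finger pad.
Only numpy, scipy, OpenCV 4.12 (cv2) and the standard library are available. Lean on these libraries where they do the work, as an engineer would, in place of code of your own. Each camera call takes 0.05 s, during which the arm holds its last target. There are 200 camera calls.

### The job

Clear the small metal pail off the chocolate bench. First, with the pail still standing on the bench, swing its flat-lying bail handle up to upright; then hang the pail by the bail on the two-pronged hook stand, with the bail resting in the dips of both prongs, and let go so that it hangs still, clear of the bench. Keep the pail roughly upright throughout, and leave the dipping fork, the red box and the jar where they are.

Things in the scene. Friction and masses are not known exactly. Their poses are not given: they have to be found in the camera images.
- pail: Round open metal pail, loose on the bench: 95 mm tall, outer diameter 90 mm (foot) to 110 mm (rim), wall 3 mm, 0.25 to 0.5 kg with bail. Origin: centre of its underside, z up. The bail pivots on a line parallel to the pail's y axis, 82 mm above the origin; at the start it lies level on the pail's -x side, roughly towards the robot.
- bail (a joint): Bail angle about its pivots: 0 = flat on the pail's -x side, 1.571 = upright (along the pail's z), 3.14 = flat on the +x side. Slightly stiff hinge: within about 0.4 rad of upright the bail stays where it is left, else it falls. The lifted pail swings level under it by its own weight.
- bail_grip (a point): Centre of the bail's wooden grip sleeve (12 mm thick, 36 mm long, turns freely on the wire), at the middle of the crossbar. Bail: 6 mm wire, two arms 128 mm apart, straight crossbar 100 mm long parallel to the pail's y axis, 100 mm from the pivots. Flat: crossbar 82 mm above the bench, 45 mm outside the rim. Upright: 182 mm above the pail's underside.
- stand: Fixed white hook stand. Origin: on the bench straight below the hook seat, z up. Its two prongs point along its -x (roughly to the robot) from a 90 mm wide crosspiece, front face at x = 84 mm. Post 30 mm wide at x = 93 to 117 mm, 258 mm tall; foot plate 10 mm thick, x = 50 to 160 mm, 120 mm wide.
- hook_seat (a point): Where the crossbar's centre is when hung (crossbar along the stand's y): midway between the prongs, 235 mm above the bench. Prongs: 8 mm round bars at stand y = -34 and 34 mm (60 mm clear between), level dip x = -14 to 14 mm, top 3 mm below this point, rising behind to the crosspiece, in front to tips at x = -30 mm, 15 mm above this point. Prongs go between crossbar and pail.
- fork: Dipping fork, 200 mm long, 16 mm thick wooden handle, lying on the bench near the middle. Origin: its middle, on the bench. Leave alone.
- scrap_box: Open red box 150 x 110 x 60 mm on the bench, right side. Origin: centre of its underside. Leave alone.
- jar: Closed jar, 72 mm diameter, 100 mm tall, left side. Origin: centre of its underside. Leave alone.

How it is judged:
By the outcome, as a careful person would: the job done as asked, in the order asked, and still so for the second after the job is handed in, with the robot touching nothing.
It also fails if it takes over 51 s, if anything falls off the work surface, if the arm or the gripper's body presses on something with over 40 N, if the wrist force passes 120 N, or if a joint passes its speed limit or range.

## Working session

There is one attempt and no reset: what is moved stays moved. The work goes in short steps, Python scripts to look and compute and a tool call to move; the robot and the scene stay as the last step left them, time stands still between calls to the robot, and variables do not carry over. Pictures are saved under pics/ and viewed, at most 10 in all, crops included, and the job is handed in when it is done.

Besides the shell and the picture viewer there is one more tool, called after "Request:" as a command line: name --argument value ..., lists and objects as JSON in quotes. servo_tool: Moves the arm, as the interface text tells. Shifts and turns lie within -1 to 1; 1 stands for 0.02 m of shift or 2 pi rad of turn. Its arguments: {"type":"object","properties":{"deltas":{"type":"array"},"force":{"type":"number"}},"required":["deltas"]}

```bash
ls; mkdir -p pics; python3 - <<'E'
from workcell import manip
import cv2,numpy as np
np.set_printoptions(precision=4,suppress=True)
o=manip.get_obs();print(o)
for n in("side","top","wrist"):
    print(n,manip.camera_params(n))
a=[manip.grab_frame(n) for n in("side","top")]
for n,f in zip(("side","top"),a): cv2.imwrite(f"pics/{n}0.png",f[:,:,::-1])
E
```

```text
pics
{'clock': 0.0, 'q': array([ 1.1334,  0.3329, -0.0647,  1.461 ,  0.0216,  1.3499, -0.0885]), 'dq': array([ 0.0004, -0.    ,  0.0009, -0.0008,  0.0009, -0.    , -0.0001]), 'joint_efforts': array([ -0.0012, -62.3263,   0.0236, -38.9901,  -0.0615,   0.0398,
         0.0002]), 'ee_pos': array([ 0.2517, -0.5716,  0.2217]), 'tool_rot': array([[ 0.9152,  0.403 , -0.0006],
       [ 0.403 , -0.9152,  0.0013],
       [-0.0001, -0.0014, -1.    ]]), 'wrist_force': array([ 0.8059, -0.7316,  0.0797]), 'moment': array([-0.0265,  0.0088,  0.0448]), 'finger_force': 0.0, 'grip_width': 0.08679482368873136}
side {'camera_matrix': array([[479.0344,   0.    , 275.2544],
       [  0.    , 479.0344, 210.3116],
       [  0.    ,   0.    ,   1.    ]]), 'T': array([[-0.8844,  0.3036, -0.3545,  0.1604],
       [-0.4666, -0.5589,  0.6855,  0.7779],
       [ 0.01  ,  0.7717,  0.6359,  0.9176],
       [ 0.    ,  0.    ,  0.    ,  1.    ]])}
top {'camera_matrix': array([[503.0141,   0.    , 280.593 ],
       [  0.    , 503.0141, 205.9466],
       [  0.    ,   0.    ,   1.    ]]), 'T': array([[-0.001 ,  0.9835, -0.1807,  0.2808],
       [-0.9999, -0.0034, -0.0128, -0.0163],
       [-0.0132,  0.1806,  0.9835,  1.6559],
       [ 0.    ,  0.    ,  0.    ,  1.    ]])}
wrist {'camera_matrix': array([[314.3436,   0.    , 287.1312],
       [  0.    , 314.3436, 212.4568],
       [  0.    ,   0.    ,   1.    ]]), 'T_tool_cam': array([[ 0.0011,  0.9554,  0.2952,  0.0819],
       [ 1.    , -0.0009, -0.0008,  0.0014],
       [-0.0005,  0.2952, -0.9554, -0.1621],
       [ 0.    ,  0.    ,  0.    ,  1.    ]])}
```

View pics/side0.png

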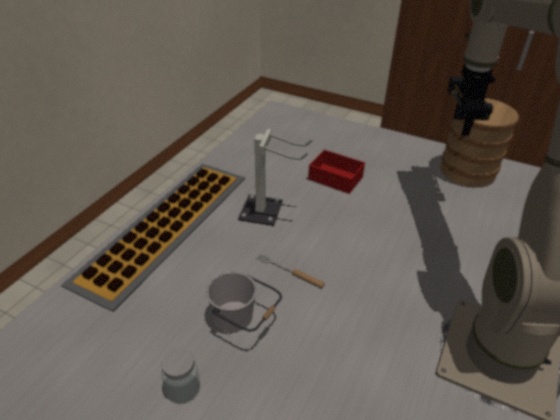

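View pics/top0.png

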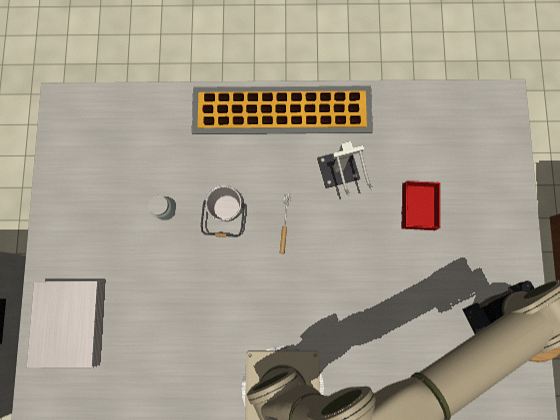

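The side view shows the grip sleeve at about (268,313), the pail at (232,295), and the prong tips at about (309,142) and (305,156). In the top view the grip is at (221,234), the pail at (224,203), and the stand at about (350,165). Next I'll enlarge the stand and pail in both views and measure the grip.

```bash
cat > h.py <<'E'
import cv2,numpy as np
from workcell import manip
np.set_printoptions(precision=4,suppress=True)
def ray(n,uv,T=None):
    p=manip.camera_params(n);K=p["camera_matrix"]
    T=p["T"] if T is None else T
    d=np.array([(uv[0]-K[0,2])/K[0,0],-(uv[1]-K[1,2])/K[1,1],-1])
    return T[:3,3],T[:3,:3]@d/np.linalg.norm(d)
def wristT(o):
    A=np.eye(4);A[:3,:3]=o["tool_rot"];A[:3,3]=o["ee_pos"]
    return A@manip.camera_params("wrist")["T_tool_cam"]
def plane(r,z):
    c,d=r;return c+d*(z-c[2])/d[2]
def tri(*rs):
    A=0;b=0
    for c,d in rs:
        P=np.eye(3)-np.outer(d,d);A=A+P;b=b+P@c
    x=np.linalg.solve(A,b)
    return x,[np.linalg.norm((np.eye(3)-np.outer(d,d))@(x-c)) for c,d in rs]
def orange(img,box):
    h=cv2.cvtColor(img,cv2.COLOR_RGB2HSV)
    m=cv2.inRange(h,(5,90,60),(22,255,255));x0,y0,x1,y1=box
    k=np.zeros_like(m);k[y0:y1,x0:x1]=m[y0:y1,x0:x1]
    n,l,s,c=cv2.connectedComponentsWithStats(k)
    i=1+np.argmax(s[1:,4]);return c[i],s[i]
E
python3 - <<'E'
from h import *
s=cv2.imread("pics/side0.png");t=cv2.imread("pics/top0.png")
a,sa=orange(s[:,:,::-1].copy(),(240,295,285,335));b,sb=orange(t[:,:,::-1].copy(),(205,228,240,242))
print(a,sa,b,sb,tri(ray("side",a),ray("top",b)))
R=lambda im,x,y,w,h:cv2.resize(im[y:y+h,x:x+w],(w*5,h*5),interpolation=cv2.INTER_CUBIC)
A=np.hstack([R(s,240,120,80,60),R(t,310,130,80,60)])
B=np.hstack([R(s,205,270,80,60),R(t,190,180,80,60)])
cv2.imwrite("pics/crop.png",np.vstack([A,B]))
E
```

```text
[268.58 312.12] [264 307  10  12  50] [220.619  234.3571] [215 233  12   4  42] (array([0.4779, 0.193 , 0.0819]), [np.float64(0.0016426480755066075), np.float64(0.0016426480755065728)])
```

View pics/crop.png

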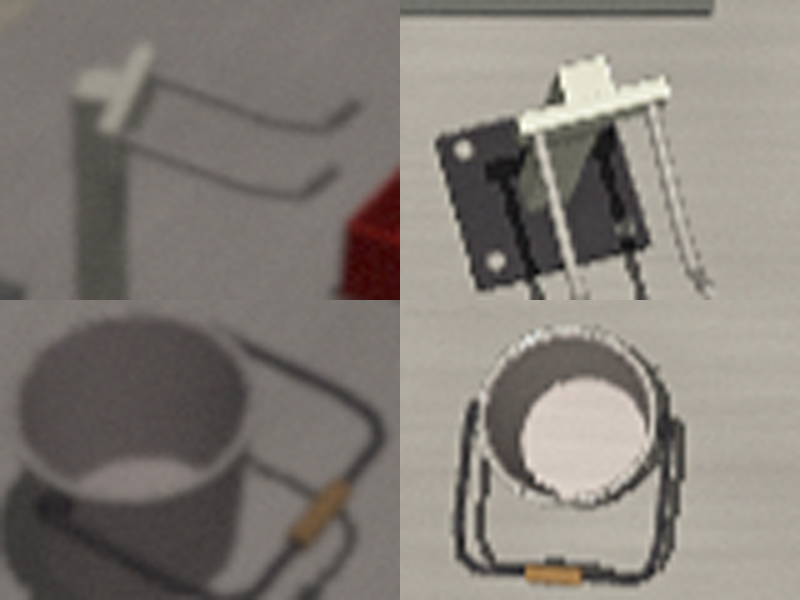

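Crop positions in original pixels: the far prong tip is at side (311.4,140.6) and top (371.6,186.4). The near tip is at side (307,154.4) and top about (346.4,191). The rim centre in the top view is (223.6,203.2), and the crossbar ends are at about (202.4,233.6) and (238,236).

```bash
python3 - <<'E'
from h import *
t=cv2.imread("pics/top0.png");print(t[186:200:1,340:352].mean(2).astype(int))
print("far tip",tri(ray("side",(311.4,140.6)),ray("top",(371.6,186.4))))
print("near tip",tri(ray("side",(307,154.4)),ray("top",(346.4,191))))
print("xpiece ends z.258",plane(ray("top",(334.4,155)),.255),plane(ray("top",(363.6,148)),.255))
# far prong root / near prong root on crosspiece, top view
print("xpiece side ends", tri(ray("side",(269.5,130)),ray("top",(363.6,148)))[0],tri(ray("side",(261.5,145.5)),ray("top",(334.4,155)))[0])
print("rim c",plane(ray("top",(223.6,203.2)),.095), tri(ray("side",(205+133/5,270+109/5)),ray("top",(223.6,203.2))))
print("bar",plane(ray("top",(202.4,233.6)),.082),plane(ray("top",(238,236)),.082))
E
```

```text
[[172 171 171 152 153 181 156 166 170 172 170 169]
 [170 172 172 174 139 182 168 169 170 170 170 170]
 [174 173 173 175 135 171 169 145 170 173 173 173]
 [172 172 173 175 121 147 146 126 174 174 174 174]
 [172 170 170 170 152 112 117 123 141 169 172 172]
 [173 169 172 170 172 107 110 120 122 167 171 167]
 [168 166 168 169 171 150 106 117 121 141 168 168]
 [166 167 166 168 167 171 112 106 153 147 170 169]
 [169 170 169 168 169 169 145 125 163 161 166 168]
 [171 172 170 170 170 170 172 158 145 163 171 170]
 [125 167 166 170 168 168 172 174 156 169 170 168]
 [ 67 169 170 171 169 170 172 171 172 169 171 170]
 [ 67 169 171 172 171 170 172 171 171 171 171 173]
 [135 169 169 170 171 169 168 168 168 167 169 169]]
far tip (array([ 0.5937, -0.2604,  0.2406]), [np.float64(0.003345614177868694), np.float64(0.0033456141778685443)])
near tip (array([ 0.5768, -0.1882,  0.2436]), [np.float64(0.0064460881290703586), np.float64(0.006446088129070465)])
xpiece ends z.258 [ 0.6868 -0.1532  0.255 ] [ 0.7074 -0.2378  0.255 ]
xpiece side ends [ 0.7077 -0.2385  0.2519] [ 0.6859 -0.1535  0.2551]
rim c [0.5769 0.1843 0.095 ] (array([0.5772, 0.1849, 0.0859]), [np.float64(0.0015416855063508446), np.float64(0.001541685506350878)])
bar [0.482  0.2511 0.082 ] [0.4741 0.1385 0.082 ]
```

Request:
servo_tool --deltas '[{"rot": [0, 0, -0.0214], "translation": [0, 0, 0], "gripper": 46}, {"rot": [0, 0, -0.0214], "translation": [0, 0, 0], "gripper": 46}, {"rot": [0, 0, -0.0214], "translation": [0, 0, 0], "gripper": 46}, {"rot": [0, 0, -0.0214], "translation": [0, 0, 0], "gripper": 46}, {"rot": [0, 0, -0.0214], "translation": [0, 0, 0], "gripper": 46}, {"rot": [0, 0, -0.0214], "translation": [0, 0, 0], "gripper": 46}, {"rot": [0, 0, -0.0214], "translation": [0, 0, 0], "gripper": 46}, {"rot": [0, 0, -0.0214], "translation": [0, 0, 0], "gripper": 46}]' --force 25

```text
clock: 0.9
ee_pos: [0.2518, -0.5718, 0.2221]
tool_rot: [[0.075, 0.997, -0.0], [0.997, -0.075, 0.001], [0.001, -0.0, -1.0]]
wrist_force: [-0.5, -0.8, 0.5]
grip_width: 0.0413
finger_force: 0.0
```

Request:
servo_tool --deltas '[{"rot": [0, 0, 0], "translation": [1, 0.4, 0], "gripper": 46}, {"rot": [0, 0, 0], "translation": [1, 0.4, 0], "gripper": 46}, {"rot": [0, 0, 0], "translation": [1, 0.4, 0], "gripper": 46}, {"rot": [0, 0, 0], "translation": [1, 0.4, 0], "gripper": 46}, {"rot": [0, 0, 0], "translation": [1, 0.4, 0], "gripper": 46}, {"rot": [0, 0, 0], "translation": [1, 0.4, 0], "gripper": 46}, {"rot": [0, 0, 0], "translation": [1, 0.4, 0], "gripper": 46}, {"rot": [0, 0, 0], "translation": [1, 0.4, 0], "gripper": 46}, {"rot": [0, 0, 0], "translation": [1, 0.4, 0], "gripper": 46}, {"rot": [0, 0, 0], "translation": [1, 0.4, 0], "gripper": 46}, {"rot": [0, 0, 0], "translation": [1, 0.4, 0], "gripper": 46}, {"rot": [0, 0, 0], "translation": [1, 0.4, 0], "gripper": 46}]'

```text
clock: 2.1
ee_pos: [0.367, -0.3395, 0.2223]
tool_rot: [[0.08, 0.997, -0.0], [0.997, -0.08, 0.0], [0.0, -0.0, -1.0]]
wrist_force: [-0.3, 1.3, -0.1]
grip_width: 0.0397
finger_force: 0.0
```

Request:
servo_tool --deltas '[{"rot": [0, 0, 0], "translation": [1, 0.21, 0], "gripper": 46}, {"rot": [0, 0, 0], "translation": [1, 0.21, 0], "gripper": 46}, {"rot": [0, 0, 0], "translation": [1, 0.21, 0], "gripper": 46}, {"rot": [0, 0, 0], "translation": [1, 0.21, 0], "gripper": 46}, {"rot": [0, 0, 0], "translation": [1, 0.21, 0], "gripper": 46}, {"rot": [0, 0, 0], "translation": [1, 0.21, 0], "gripper": 46}, {"rot": [0, 0, 0], "translation": [1, 0.21, 0], "gripper": 46}, {"rot": [0, 0, 0], "translation": [1, 0.21, 0], "gripper": 46}, {"rot": [0, 0, 0], "translation": [1, 0.21, 0], "gripper": 46}, {"rot": [0, 0, 0], "translation": [1, 0.21, 0], "gripper": 46}, {"rot": [0, 0, 0], "translation": [1, 0.21, 0], "gripper": 46}, {"rot": [0, 0, 0], "translation": [1, 0.21, 0], "gripper": 46}]'

```text
clock: 3.3
ee_pos: [0.4363, -0.1045, 0.2224]
tool_rot: [[0.08, 0.997, -0.0], [0.997, -0.08, -0.0], [-0.0, -0.0, -1.0]]
wrist_force: [-1.3, -0.2, 0.2]
grip_width: 0.0397
finger_force: 0.0
```

Request:
servo_tool --deltas '[{"rot": [0, 0, 0], "translation": [1, 0.08, 0], "gripper": 46}, {"rot": [0, 0, 0], "translation": [1, 0.08, 0], "gripper": 46}, {"rot": [0, 0, 0], "translation": [1, 0.08, 0], "gripper": 46}, {"rot": [0, 0, 0], "translation": [1, 0.08, 0], "gripper": 46}, {"rot": [0, 0, 0], "translation": [1, 0.08, 0], "gripper": 46}, {"rot": [0, 0, 0], "translation": [1, 0.08, 0], "gripper": 46}, {"rot": [0, 0, 0], "translation": [1, 0.08, 0], "gripper": 46}, {"rot": [0, 0, 0], "translation": [1, 0.08, 0], "gripper": 46}, {"rot": [0, 0, 0], "translation": [1, 0.08, 0], "gripper": 46}, {"rot": [0, 0, 0], "translation": [1, 0.08, 0], "gripper": 46}, {"rot": [0, 0, 0], "translation": [0.5, 0.08, 0], "gripper": 46}, {"rot": [0, 0, 0], "translation": [0, 0, 0], "gripper": 46}]'

```text
clock: 4.5
ee_pos: [0.4706, 0.1037, 0.2224]
tool_rot: [[0.078, 0.997, -0.0], [0.997, -0.078, 0.0], [0.0, -0.0, -1.0]]
wrist_force: [-0.4, -0.1, -0.1]
grip_width: 0.0398
finger_force: 0.0
```

```bash
python3 - <<'E'
from h import *
o=manip.get_obs();f=manip.grab_frame("wrist");np.savez("w1.npz",f=f,T=wristT(o))
print(o["ee_pos"],o["q"]);cv2.imwrite("pics/w1.png",f[:,:,::-1])
E
```

```text
[0.4706 0.1037 0.2224] [ 0.5374  0.0792 -0.8741  1.7883  0.0624  1.3031 -0.4299]
```

View pics/w1.png

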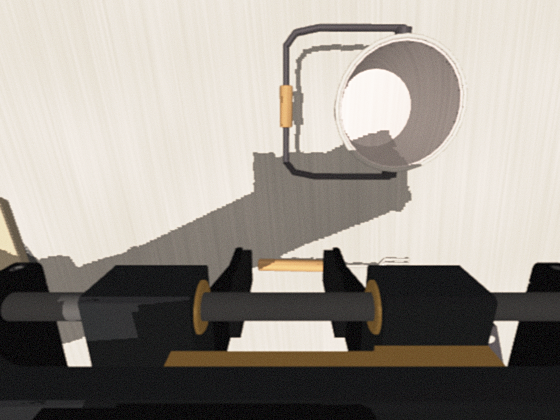

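The sleeve shows at (286,105), the crossbar runs from (289,45) to (286,160), and the pail rim centre is at about (401,102).

```bash
python3 - <<'E'
from h import *
d=np.load("w1.npz");f,T=d["f"],d["T"]
c,s=orange(f,(270,75,297,135));print(c,s)
r=ray("wrist",c,T)
print("z.082",plane(r,.082),"tri",tri(r,ray("side",(268.58,312.12)),ray("top",(220.6,234.36))))
a,b=plane(ray("wrist",(288,50),T),.082),plane(ray("wrist",(285.5,158),T),.082);print(a,b)
print("rim",plane(ray("wrist",(401,102),T),.095))
E
```

```text
[285.6705 105.8275] [280  85  13  43 516]
z.082 [0.4773 0.1921 0.082 ] tri (array([0.4777, 0.1927, 0.0818]), [np.float64(0.0007136769261946633), np.float64(0.0013805487113303988), np.float64(0.001949124605110741)])
[0.4829 0.2377 0.082 ] [0.4734 0.145  0.082 ]
rim [0.5775 0.1871 0.095 ]
```

Request:
servo_tool --deltas '[{"rot": [0, 0, 0], "translation": [0.9, 0, 0.2], "gripper": 46}, {"rot": [0, 0, 0], "translation": [0.9, 0, 0.5], "gripper": 46}, {"rot": [0, 0, 0], "translation": [0.9, 0, 0.8], "gripper": 46}, {"rot": [0, 0, 0], "translation": [0.9, 0, 0.8], "gripper": 46}, {"rot": [0, 0, 0], "translation": [0.84, 0, 0.9], "gripper": 46}, {"rot": [0, 0, 0], "translation": [0, 0, 1], "gripper": 46}, {"rot": [0, 0, 0], "translation": [0, 0, 1], "gripper": 46}, {"rot": [0, 0, 0], "translation": [0, 0, 1], "gripper": 46}, {"rot": [0, 0, 0], "translation": [0, 0, 1], "gripper": 46}, {"rot": [0, 0, 0], "translation": [0, 0, 0.77], "gripper": 46}, {"rot": [0, 0, 0], "translation": [0, 0, 0], "gripper": 46}]'

```text
clock: 5.65
ee_pos: [0.4769, 0.1895, 0.0613]
tool_rot: [[0.081, 0.997, -0.003], [0.997, -0.081, -0.001], [-0.002, -0.003, -1.0]]
wrist_force: [0.7, 0.0, 0.3]
grip_width: 0.0406
finger_force: 0.0
```

Request:
servo_tool --deltas '[{"rot": [0, 0, 0], "translation": [0, 0, 0], "gripper": 0}, {"rot": [0, 0, 0], "translation": [0, 0, 0], "gripper": 0}, {"rot": [0, 0, 0], "translation": [0, 0, 0], "gripper": 0}, {"rot": [0, 0, 0], "translation": [0, 0, 0], "gripper": 0}, {"rot": [0, 0, 0], "translation": [0, 0, 0], "gripper": 0}, {"rot": [0, 0, 0], "translation": [0, 0, 0], "gripper": 0}]' --force 25

```text
clock: 6.25
ee_pos: [0.4778, 0.1912, 0.0633]
tool_rot: [[0.08, 0.997, 0.0], [0.997, -0.08, -0.0], [-0.0, 0.0, -1.0]]
wrist_force: [-1.1, -0.0, 1.2]
grip_width: 0.0113
finger_force: 25.0
```

Request:
servo_tool --deltas '[{"rot": [0, 0, 0], "translation": [0, 0.043, -0.653], "gripper": 0}, {"rot": [0, 0, 0], "translation": [0, 0.128, -0.642], "gripper": 0}, {"rot": [0, 0, 0], "translation": [0, 0.21, -0.62], "gripper": 0}, {"rot": [0, 0, 0], "translation": [0, 0.29, -0.587], "gripper": 0}, {"rot": [0, 0, 0], "translation": [0, 0.363, -0.544], "gripper": 0}, {"rot": [0, 0, 0], "translation": [0, 0.432, -0.492], "gripper": 0}]'

```text
clock: 6.85
ee_pos: [0.5079, 0.1888, 0.1351]
tool_rot: [[0.08, 0.997, 0.001], [0.997, -0.08, 0.0], [0.0, 0.001, -1.0]]
wrist_force: [-1.6, -0.4, 1.2]
grip_width: 0.0112
finger_force: 25.0
```

Request:
servo_tool --deltas '[{"rot": [0, 0, 0], "translation": [0, 0.492, -0.432], "gripper": 0}, {"rot": [0, 0, 0], "translation": [0, 0.544, -0.363], "gripper": 0}, {"rot": [0, 0, 0], "translation": [0, 0.587, -0.29], "gripper": 0}, {"rot": [0, 0, 0], "translation": [0, 0.62, -0.21], "gripper": 0}, {"rot": [0, 0, 0], "translation": [0, 0.642, -0.128], "gripper": 0}, {"rot": [0, 0, 0], "translation": [0, 0.653, -0.043], "gripper": 0}, {"rot": [0, 0, 0], "translation": [0, 0, 0], "gripper": 0}, {"rot": [0, 0, 0], "translation": [0, 0, 0], "gripper": 0}]'

```text
clock: 7.65
ee_pos: [0.5778, 0.1831, 0.1633]
tool_rot: [[0.08, 0.997, -0.0], [0.997, -0.08, 0.0], [0.0, -0.0, -1.0]]
wrist_force: [-0.2, -0.8, -0.3]
grip_width: 0.0113
finger_force: 25.0
```

```bash
python3 - <<'E'
from h import *
o=manip.get_obs();print(o["ee_pos"],o["wrist_force"],o["grip_width"])
s=manip.grab_frame("side");t=manip.grab_frame("top")
R=lambda im,x,y,w,h:cv2.resize(im[y:y+h,x:x+w],(400,400),interpolation=cv2.INTER_CUBIC)
cv2.imwrite("pics/up.png",np.hstack([R(s,180,220,130,130),R(t,160,150,130,130)])[:,:,::-1])
E
```

```text
[0.5778 0.1831 0.1633] [-0.1968 -0.7724 -0.2618] 0.011290938985564566
```

View pics/up.png

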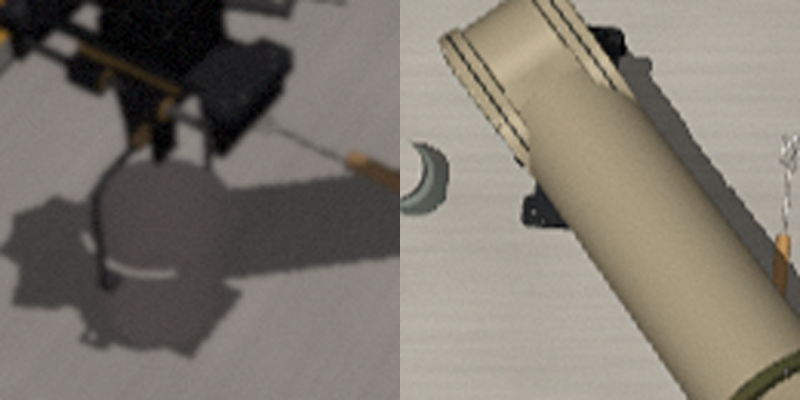

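The bail is upright in the grip and the pail is still standing; the wrist force is about zero. I'll lift now, then check the stand estimate against the first pictures.

Request:
servo_tool --deltas '[{"rot": [0, 0, 0], "translation": [0, 0, -0.3], "gripper": 0}, {"rot": [0, 0, 0], "translation": [0, 0, -0.6], "gripper": 0}, {"rot": [0, 0, 0], "translation": [0, 0, -0.8], "gripper": 0}, {"rot": [0, 0, 0], "translation": [0, 0, -0.9], "gripper": 0}, {"rot": [0, 0, 0], "translation": [0, 0, -0.9], "gripper": 0}, {"rot": [0, 0, 0], "translation": [0, 0, -0.8], "gripper": 0}, {"rot": [0, 0, 0], "translation": [0, 0, -0.4], "gripper": 0}, {"rot": [0, 0, 0], "translation": [0, 0, 0], "gripper": 0}, {"rot": [0, 0, 0], "translation": [0, 0, 0], "gripper": 0}]' --force 30

```text
clock: 8.65
ee_pos: [0.5774, 0.183, 0.2568]
tool_rot: [[0.08, 0.997, -0.0], [0.997, -0.08, -0.0], [-0.0, -0.0, -1.0]]
wrist_force: [0.7, -0.2, -3.8]
grip_width: 0.011
finger_force: 30.0
```

```bash
python3 - <<'E'
from h import *
def proj(n,P):
    p=manip.camera_params(n);q=np.linalg.inv(p["T"])@np.r_[P,1];K=p["camera_matrix"]
    return np.array([K[0,2]-K[0,0]*q[0]/q[2],K[1,2]+K[1,1]*q[1]/q[2]])
yaw=np.radians(13.7);c,s=np.cos(yaw),np.sin(yaw);R=np.array([[c,-s,0],[s,c,0],[0,0,1]]);O=np.array([.6152,-.218,0])
pts=[(-30,y,246) for y in(-34,34)]+[(x,y,228) for x in(-14,14) for y in(-34,34)]+[(84,y,258) for y in(-45,45)]
out=[]
for n,(x,y) in dict(side=(245,115),top=(315,135)).items():
    im=cv2.imread(f"pics/{n}0.png")[y:y+75,x:x+75];im=cv2.resize(im,(400,400),interpolation=cv2.INTER_CUBIC);k=400/75
    for p in pts:
        u=(proj(n,O+R@np.array(p)/1000)-(x,y)+.5)*k
        cv2.drawMarker(im,tuple(int(v) for v in u),(0,0,255),cv2.MARKER_CROSS,9,1)
    out.append(im)
cv2.imwrite("pics/chk.png",np.hstack(out))
E
```

```text
(no output)
```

View pics/chk.png

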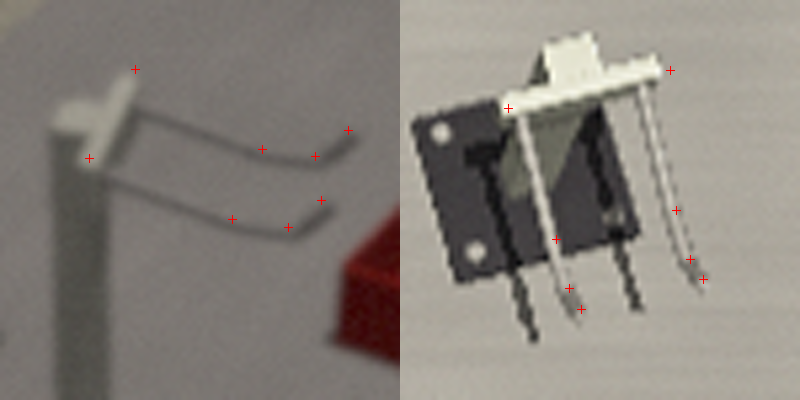

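The pail hangs from the grip (3.8 N). The overlay shows the real prongs about 3 mm further left and 3 mm nearer than predicted, so I take the seat as (0.612, -0.2145) with a yaw of 13.7°. Next I align the yaw and carry the pail round to the front of the prongs.

Request:
servo_tool --deltas '[{"rot": [0, 0, -0.0127], "translation": [0, 0, 0], "gripper": 0}, {"rot": [0, 0, -0.0127], "translation": [0, 0, 0], "gripper": 0}, {"rot": [0, 0, -0.0127], "translation": [0, 0, 0], "gripper": 0}, {"rot": [0, 0, -0.0127], "translation": [0, 0, 0], "gripper": 0}, {"rot": [0, 0, 0], "translation": [-0.2, -0.2, 0], "gripper": 0}, {"rot": [0, 0, 0], "translation": [-0.4, -0.4, 0], "gripper": 0}, {"rot": [0, 0, 0], "translation": [-0.6, -0.6, 0], "gripper": 0}, {"rot": [0, 0, 0], "translation": [-0.8, -0.7, 0], "gripper": 0}, {"rot": [0, 0, 0], "translation": [-0.8, -0.8, 0], "gripper": 0}, {"rot": [0, 0, 0], "translation": [-0.8, -0.8, 0], "gripper": 0}, {"rot": [0, 0, 0], "translation": [-0.8, -0.8, 0], "gripper": 0}, {"rot": [0, 0, 0], "translation": [-0.8, -0.8, 0], "gripper": 0}]'

```text
clock: 9.85
ee_pos: [0.5019, 0.0563, 0.2569]
tool_rot: [[-0.233, 0.972, -0.0], [0.972, 0.233, -0.001], [-0.001, -0.001, -1.0]]
wrist_force: [0.4, -0.1, -2.2]
grip_width: 0.0109
finger_force: 30.0
```

Request:
servo_tool --deltas '[{"rot": [0, 0, 0], "translation": [-0.9, -0.8, 0], "gripper": 0}, {"rot": [0, 0, 0], "translation": [-0.9, -0.8, 0], "gripper": 0}, {"rot": [0, 0, 0], "translation": [-0.9, -0.8, 0], "gripper": 0}, {"rot": [0, 0, 0], "translation": [-0.9, -0.7, 0], "gripper": 0}, {"rot": [0, 0, 0], "translation": [-0.9, -0.6, 0], "gripper": 0}, {"rot": [0, 0, 0], "translation": [-0.9, -0.4, 0], "gripper": 0}, {"rot": [0, 0, 0], "translation": [-0.9, -0.2, 0], "gripper": 0}, {"rot": [0, 0, 0], "translation": [-0.9, -0.13, 0], "gripper": 0}, {"rot": [0, 0, 0], "translation": [-0.9, 0, 0], "gripper": 0}, {"rot": [0, 0, 0], "translation": [-0.9, 0, 0], "gripper": 0}, {"rot": [0, 0, 0], "translation": [-0.9, 0, 0], "gripper": 0}, {"rot": [0, 0, 0], "translation": [-0.9, 0, 0], "gripper": 0}]'

```text
clock: 11.05
ee_pos: [0.4687, -0.1742, 0.2571]
tool_rot: [[-0.237, 0.972, 0.0], [0.972, 0.237, 0.0], [0.0, 0.0, -1.0]]
wrist_force: [1.5, 0.2, -3.1]
grip_width: 0.0112
finger_force: 30.0
```

Request:
servo_tool --deltas '[{"rot": [0, 0, 0], "translation": [-0.9, 0, 0], "gripper": 0}, {"rot": [0, 0, 0], "translation": [-0.8, 0, 0], "gripper": 0}, {"rot": [0, 0, 0], "translation": [-0.7, 0, 0], "gripper": 0}, {"rot": [0, 0, 0], "translation": [-0.6, 0, 0], "gripper": 0}, {"rot": [0, 0, 0], "translation": [-0.4, 0, 0], "gripper": 0}, {"rot": [0, 0, 0], "translation": [-0.2, 0, 0], "gripper": 0}, {"rot": [0, 0, 0], "translation": [-0.13, 0, 0], "gripper": 0}, {"rot": [0, 0, 0], "translation": [0, 0, 0], "gripper": 0}, {"rot": [0, 0, 0], "translation": [0, 0, 0], "gripper": 0}, {"rot": [0, 0, 0], "translation": [0, 0, 0], "gripper": 0}]'

```text
clock: 12.05
ee_pos: [0.4858, -0.2449, 0.2574]
tool_rot: [[-0.237, 0.971, 0.0], [0.971, 0.237, -0.0], [-0.0, 0.0, -1.0]]
wrist_force: [0.3, 0.6, -2.5]
grip_width: 0.0112
finger_force: 30.0
```

```bash
python3 - <<'E'
from h import *
s=manip.grab_frame("side");t=manip.grab_frame("top");o=manip.get_obs()
e=o["ee_pos"];y=np.radians(13.7);d=e[:2]-(.612,-.2145)
print(e,"stand frame",d@[np.cos(y),np.sin(y)],d@[-np.sin(y),np.cos(y)],o["tool_rot"][:,1],o["wrist_force"],o["q"])
R=lambda im,x,y,w,h:cv2.resize(im[y:y+h,x:x+w],(400,400),interpolation=cv2.INTER_CUBIC)
cv2.imwrite("pics/front.png",np.hstack([R(s,240,70,160,160),R(t,290,120,130,130)])[:,:,::-1])
E
```

```text
[ 0.4857 -0.2452  0.2573] stand frame -0.12992669725731126 0.00011549161687339146 [ 0.9715  0.2369 -0.    ] [-0.7012  0.3605 -3.1759] [ 0.9741  0.1953 -0.671   1.5953  0.1231  1.3938  0.5299]
```

View pics/front.png

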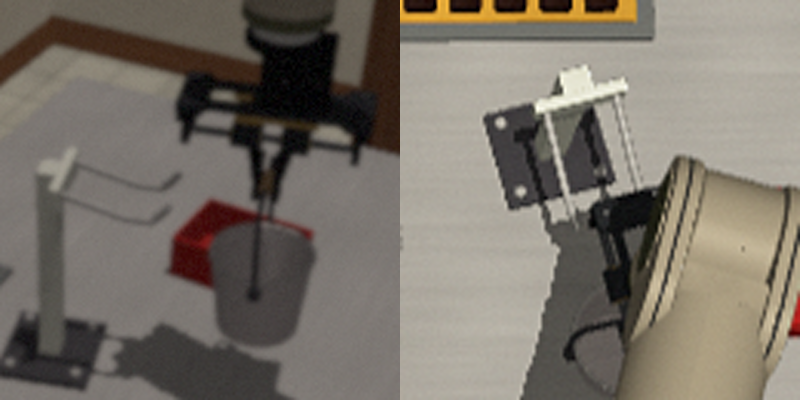

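Request:
servo_tool --deltas '[{"rot": [0, 0, 0], "translation": [0, 0.3, 0], "gripper": 0}, {"rot": [0, 0, 0], "translation": [0, 0.5, 0], "gripper": 0}, {"rot": [0, 0, 0], "translation": [0, 0.7, 0], "gripper": 0}, {"rot": [0, 0, 0], "translation": [0, 0.8, 0], "gripper": 0}, {"rot": [0, 0, 0], "translation": [0, 0.8, 0], "gripper": 0}, {"rot": [0, 0, 0], "translation": [0, 0.8, 0], "gripper": 0}, {"rot": [0, 0, 0], "translation": [0, 0.8, 0], "gripper": 0}, {"rot": [0, 0, 0], "translation": [0, 0.7, 0], "gripper": 0}, {"rot": [0, 0, 0], "translation": [0, 0.5, 0], "gripper": 0}, {"rot": [0, 0, 0], "translation": [0, 0.35, 0], "gripper": 0}, {"rot": [0, 0, 0], "translation": [0, 0.25, 0], "gripper": 0}, {"rot": [0, 0, 0], "translation": [0, 0, 0], "gripper": 0}]'

```text
clock: 13.35
ee_pos: [0.6125, -0.2143, 0.2571]
tool_rot: [[-0.237, 0.971, 0.0], [0.971, 0.237, 0.0], [0.0, 0.0, -1.0]]
wrist_force: [0.2, -0.2, -3.1]
grip_width: 0.0111
finger_force: 30.0
```

```bash
python3 - <<'E'
from h import *
s=manip.grab_frame("side");t=manip.grab_frame("top");o=manip.get_obs();f=manip.grab_frame("wrist")
e=o["ee_pos"];print(e,o["wrist_force"])
R=lambda im,x,y,w,h,W:cv2.resize(im[y:y+h,x:x+w],(W,400),interpolation=cv2.INTER_CUBIC)
cv2.imwrite("pics/over.png",np.hstack([R(s,230,100,100,100,400),R(f,140,150,280,280,400)])[:,:,::-1])
E
```

```text
[ 0.612  -0.2148  0.2573] [ 0.8031  1.1542 -4.3835]
```

View pics/over.png

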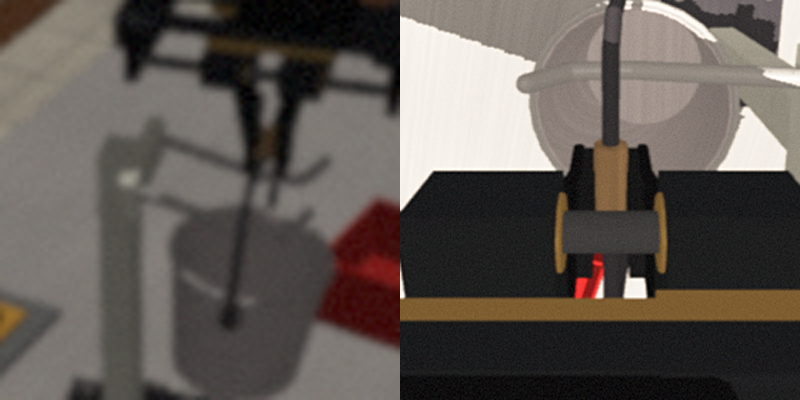

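The wrist crop shows the near prong crossing under the crossbar just outside the sleeve, about 31–34 mm from centre. The bar is about 33 mm behind the prong tip, so it's over the dip and I'll lower it.

Request:
servo_tool --deltas '[{"rot": [0, 0, 0], "translation": [0, 0, 0.3], "gripper": 0}, {"rot": [0, 0, 0], "translation": [0, 0, 0.4], "gripper": 0}, {"rot": [0, 0, 0], "translation": [0, 0, 0.4], "gripper": 0}, {"rot": [0, 0, 0], "translation": [0, 0, 0.4], "gripper": 0}, {"rot": [0, 0, 0], "translation": [0, 0, 0.3], "gripper": 0}, {"rot": [0, 0, 0], "translation": [0, 0, 0.15], "gripper": 0}, {"rot": [0, 0, 0], "translation": [0, 0, 0.1], "gripper": 0}, {"rot": [0, 0, 0], "translation": [0, 0, 0], "gripper": 0}, {"rot": [0, 0, 0], "translation": [0, 0, 0], "gripper": 0}]'

```text
clock: 14.4
ee_pos: [0.6123, -0.2146, 0.2165]
tool_rot: [[-0.237, 0.972, 0.001], [0.972, 0.237, -0.0], [-0.0, 0.001, -1.0]]
wrist_force: [0.6, -1.1, -3.0]
grip_width: 0.0112
finger_force: 30.0
```

Request:
servo_tool --deltas '[{"rot": [0, 0, 0], "translation": [0, 0, 0.08], "gripper": 0}, {"rot": [0, 0, 0], "translation": [0, 0, 0.08], "gripper": 0}, {"rot": [0, 0, 0], "translation": [0, 0, 0], "gripper": 0}, {"rot": [0, 0, 0], "translation": [0, 0, 0], "gripper": 0}]'

```text
clock: 14.8
ee_pos: [0.6128, -0.2147, 0.2155]
tool_rot: [[-0.237, 0.972, 0.003], [0.972, 0.237, -0.001], [-0.002, 0.002, -1.0]]
wrist_force: [-5.1, 0.5, 11.8]
grip_width: 0.0108
finger_force: 30.0
```

The bar now rests on the prongs (the force has turned upward). I'll ease off, release, and retract straight up.

Request:
servo_tool --deltas '[{"rot": [0, 0, 0], "translation": [0, 0, -0.08], "gripper": 0}, {"rot": [0, 0, 0], "translation": [0, 0, 0], "gripper": 0}, {"rot": [0, 0, 0], "translation": [0, 0, 0], "gripper": 18}, {"rot": [0, 0, 0], "translation": [0, 0, 0], "gripper": 28}, {"rot": [0, 0, 0], "translation": [0, 0, 0], "gripper": 40}, {"rot": [0, 0, 0], "translation": [0, 0, 0], "gripper": 40}, {"rot": [0, 0, 0], "translation": [0, 0, 0], "gripper": 40}]'

```text
clock: 15.5
ee_pos: [0.6121, -0.2146, 0.2145]
tool_rot: [[-0.237, 0.972, -0.0], [0.972, 0.237, 0.0], [0.0, -0.0, -1.0]]
wrist_force: [-0.4, -0.3, -0.3]
grip_width: 0.0329
finger_force: 0.0
```

Request:
servo_tool --deltas '[{"rot": [0, 0, 0], "translation": [0, 0, -0.2], "gripper": 40}, {"rot": [0, 0, 0], "translation": [0, 0, -0.4], "gripper": 40}, {"rot": [0, 0, 0], "translation": [0, 0, -0.6], "gripper": 40}, {"rot": [0, 0, 0], "translation": [0, 0, -0.8], "gripper": 40}, {"rot": [0, 0, 0], "translation": [0, 0, -1], "gripper": 40}, {"rot": [0, 0, 0], "translation": [0, 0, -1], "gripper": 40}, {"rot": [0, 0, 0], "translation": [0, 0, -1], "gripper": 40}, {"rot": [0, 0, 0], "translation": [0, 0, -0.6], "gripper": 40}, {"rot": [0, 0, 0], "translation": [0, 0, 0], "gripper": 40}]'

```text
clock: 16.4
ee_pos: [0.6128, -0.2145, 0.329]
tool_rot: [[-0.237, 0.972, 0.003], [0.972, 0.237, -0.001], [-0.002, 0.003, -1.0]]
wrist_force: [-0.2, -0.1, 0.4]
grip_width: 0.0346
finger_force: 0.0
```

```bash
python3 - <<'E'
from h import *
s=manip.grab_frame("side");f=manip.grab_frame("wrist")
for _ in range(8):s2=manip.grab_frame("side")
o=manip.get_obs();print(o["ee_pos"],o["wrist_force"],o["clock"])
print("motion",cv2.absdiff(s,s2)[100:220,230:340].astype(int).max())
R=lambda im,x,y,w,h,W:cv2.resize(im[y:y+h,x:x+w],(W,400),interpolation=cv2.INTER_CUBIC)
cv2.imwrite("pics/hung.png",np.hstack([R(s2,230,110,100,100,400),R(f,140,60,250,250,400)])[:,:,::-1])
E
```

```text
[ 0.612  -0.2147  0.3263] [-0.8568 -0.2504  0.1289] 16.9
motion 40
```

View pics/hung.png

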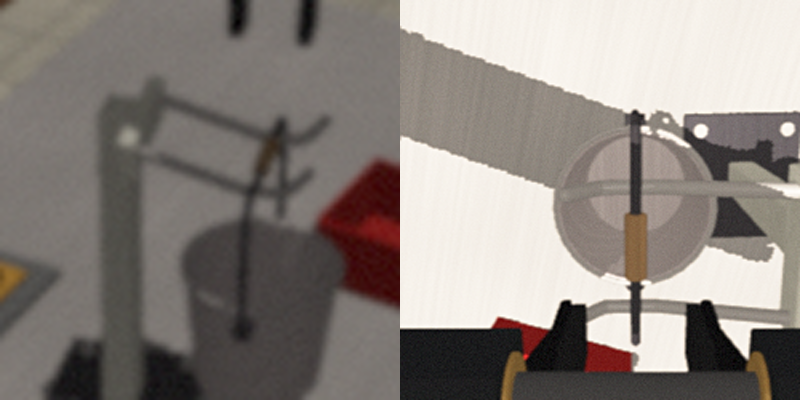

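The pail hangs with the bar in both prong dips and clear of the gripper. I'll let any swing die down, check it, and hand in.

Request:
servo_tool --deltas '[{"rot": [0, 0, 0], "translation": [0, 0, -1], "gripper": 40}, {"rot": [0, 0, 0], "translation": [0, 0, -0.5], "gripper": 40}, {"rot": [0, 0, 0], "translation": [0, 0, 0], "gripper": 40}, {"rot": [0, 0, 0], "translation": [0, 0, 0], "gripper": 40}, {"rot": [0, 0, 0], "translation": [0, 0, 0], "gripper": 40}, {"rot": [0, 0, 0], "translation": [0, 0, 0], "gripper": 40}, {"rot": [0, 0, 0], "translation": [0, 0, 0], "gripper": 40}, {"rot": [0, 0, 0], "translation": [0, 0, 0], "gripper": 40}, {"rot": [0, 0, 0], "translation": [0, 0, 0], "gripper": 40}, {"rot": [0, 0, 0], "translation": [0, 0, 0], "gripper": 40}, {"rot": [0, 0, 0], "translation": [0, 0, 0], "gripper": 40}, {"rot": [0, 0, 0], "translation": [0, 0, 0], "gripper": 40}]'

```text
clock: 18.1
ee_pos: [0.6121, -0.2146, 0.3567]
tool_rot: [[-0.237, 0.972, 0.0], [0.972, 0.237, -0.0], [-0.0, 0.0, -1.0]]
wrist_force: [-0.7, -0.4, 0.6]
grip_width: 0.0349
finger_force: 0.0
```

Request:
servo_tool --deltas '[{"rot": [0, 0, 0], "translation": [0, 0, 0], "gripper": 40}, {"rot": [0, 0, 0], "translation": [0, 0, 0], "gripper": 40}, {"rot": [0, 0, 0], "translation": [0, 0, 0], "gripper": 40}, {"rot": [0, 0, 0], "translation": [0, 0, 0], "gripper": 40}, {"rot": [0, 0, 0], "translation": [0, 0, 0], "gripper": 40}, {"rot": [0, 0, 0], "translation": [0, 0, 0], "gripper": 40}, {"rot": [0, 0, 0], "translation": [0, 0, 0], "gripper": 40}, {"rot": [0, 0, 0], "translation": [0, 0, 0], "gripper": 40}, {"rot": [0, 0, 0], "translation": [0, 0, 0], "gripper": 40}, {"rot": [0, 0, 0], "translation": [0, 0, 0], "gripper": 40}, {"rot": [0, 0, 0], "translation": [0, 0, 0], "gripper": 40}, {"rot": [0, 0, 0], "translation": [0, 0, 0], "gripper": 40}]'

```text
clock: 19.3
ee_pos: [0.6121, -0.2147, 0.3566]
tool_rot: [[-0.237, 0.972, 0.0], [0.972, 0.237, -0.0], [-0.0, 0.0, -1.0]]
wrist_force: [-0.4, 0.1, -0.1]
grip_width: 0.0352
finger_force: 0.0
```

```bash
python3 - <<'E'
from h import *
B=lambda:cv2.GaussianBlur(manip.grab_frame("side"),(5,5),0)
F=[B() for _ in range(12)]
for f in F[3::4]:
    d=cv2.absdiff(F[0],f).astype(int)
    print(d[150:215,270:320].max(),"static bg",d[230:400,120:350].max())
t=manip.grab_frame("top");d=cv2.absdiff(cv2.GaussianBlur(t[:,:,::-1],(5,5),0),cv2.GaussianBlur(cv2.imread("pics/top0.png"),(5,5),0)).max(2)
print("fork",d[185:260,275:292].max(),"jar",d[190:225,145:180].max(),"box",d[180:232,400:442].max(),manip.get_obs()["clock"])
E
```

```text
4 static bg 5
5 static bg 5
5 static bg 5
fork 6 jar 6 box 115 19.95
```

```bash
python3 - <<'E'
from h import *
a=cv2.imread("pics/side0.png")[:,:,::-1].astype(int);b=manip.grab_frame("side").astype(int)
for i in(a,b):
    y,x=np.where((i[...,0]>70)&(i[...,1]<50)&(i[...,2]<60)); k=(y<220)&(y>130)&(x<380)&(x>330);print(x[k].max(),y[k].max(),y[k].min(),k.sum())
E
```

```text
363 192 152 323
363 192 152 338
```

The box hasn't moved, so the difference in the top view came from the arm or its shadow.

```bash
python3 -c "
from workcell import manip
print(manip.close_job())"
```

```text
the job is handed in; nothing more can be done
None
```

The pail hangs still by its bail in the dips of both prongs, clear of the bench and let go, after about 20 s; the bail was raised first, the fork, box and jar did not move, and the job is handed in.

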